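# Scan the crew book

## Task

Take the low book out of the rack, lay it flat on the desk and let go, then pick it up again and set it down flat on the scanner's glass (never let it stand or land there on an edge, the glass scratches), with one short edge touching the raised rail at the far end, squarely and gently. Then lower the scanner lid gently until it is fully shut, without letting it drop. Leave the taller book, bottle, stamp and pen cup where they stand.

Things in the scene. Friction and masses are not known exactly. Their poses are not given: they have to be found in the camera images.
- book_center (a point): centre of the low hardback book, 100 x 62 x 10 mm, about 55 to 110 g, dark cover, loose. It starts on edge in one of the rack's two slots, its 62 mm side upright, top edge 68 mm above the desk. Axes: x along its 100 mm length, y through its 10 mm thickness, z along its 62 mm width (z is up at the start). Standing on its edge and leaning more than about 10 degrees, it falls over flat when let go
- tallbook_center (a point): centre of the taller book, same make, 100 x 100 x 10 mm, in the other slot of the rack, axes as for the low book; leave it there
- rack: fixed wooden rack, 120 (x) x 130 (y) x 30 mm high, origin at the centre of its underside, z up. Two slots along its x axis at y = +37.5 and -37.5 mm, each 110 x 14 mm, 24 mm deep, with floor 6 mm above the desk. Either book may be in either slot. The strip of desk between the rack and the scanner is free
- scanner: fixed document scanner, 240 (x) x 200 (y) x 61 mm high without its lid, origin at the centre of its underside on the desk, z up. Flat glass bed 45 mm above the desk, clear from x = -108 to +104 mm and y = -100 to +74 mm. Along the far (+x) end runs the rail, 16 mm higher than the glass; a like strip (x below -108 mm) at the near end; along +y a ridge 14 mm high at the hinge. The front (-y) side is open. The open lid stands up over the +y side
- rail (a point): middle of the foot of the rail's inner face, at glass height, at (104, 0, 45) mm in the scanner frame, same axes as the scanner; the rail's face looks to -x
- lid (a joint): angle of the lid: 0 = fully shut on its stop, about 1.57 = upright, at most 1.85. The hinge runs along the scanner's x axis on its +y side. The lid (240 x 190 x 18 mm, about 0.35 to 0.7 kg) stays where it is left when nearly upright (above about 1.3), and falls by itself below about 1.0 to 1.25 if not held. Shut, it leaves 16 mm over the glass
- lid_hinge (a point): middle of the hinge line, at (0, 90, 61) mm in the scanner frame; its axes are those of the lid, equal to the scanner's when shut: the lid lies along its -y
- lid_bar (a point): middle of the round steel bar by which the lid is held: 12 mm thick, 120 mm between its two arms along x, at (0, -235, 9) mm in the axes of lid_hinge, 45 mm beyond the lid's free edge; it can turn between the fingers. Shut, the bar is 70 mm above the desk, in front of the scanner's open -y side
- bottle: clear bottle 66 mm across, 220 mm high, origin at the centre of its underside; leave alone
- stamp: wooden hand stamp 40 mm across, 76 mm high, origin at the centre of its underside; leave alone
- pencup: black pen cup 72 mm across, 90 mm high with pens to 155 mm, origin at the centre of its underside; leave alone
Mind the look-alikes: they are no part of the job. Leave any blue, purple or yellow look-alike of the part that bears book_center alone.

How it is judged:
By the outcome, as a careful person would: the job done as asked, in the order asked, and still so for the second after the job is handed in, with the robot touching nothing.
It also fails if it takes over 72 s, if anything falls off the work surface, if the arm or the gripper's body presses on something with over 40 N, if the wrist force passes 120 N, or if a joint passes its speed limit or range.

## Robot

A 6-joint arm with a two-finger parallel gripper is mounted at the origin on the work surface. World frame = base frame: x ahead of the robot, y to its left, z up, the work surface at z = 0. Lengths are in m, angles in rad, forces in N, time in s.
With the tool pointing down it reaches from about 0.3 to 0.875 m from the base axis. Payload 6.4 kg.
Tool frame: the origin (TCP) lies midway between the tips of the shut fingers; the grasp point (between the pads) lies 19 mm behind it (ctrl.tcp_to_grasp is the distance from the TCP to the grasp point, in m); z points along the fingers, y is the direction in which the jaws open and shut (so a half turn about z gives the same grasp; the last joint's range is limited). The gripper opens to 85 mm and grips with 20 to 120 N. Pads are 22 mm wide; open, the fingers measure 114 mm over their backs; the gripper's body (76 mm by 85 mm) begins 54 mm behind the grasp point. The pads swing forward as they close: fully open they stand 13 mm farther back than shut.
Start: joints at [-1.388, 0.181, 1.607, -0, 1.354, -0.206], TCP at [0.218, -0.532, 0.231] pointing down, gripper open.
Joint ranges: [-2.99, 2.99], [-0.89, 2.07], [0.3, 2.58], [-1.14, 4.28], [0, 2.63], [-3.12, 3.12]. Speed limits (rad/s): [2.57, 2.57, 3.01, 3.14, 3.14, 3.14].

## Interface

Orientations are given as a unit quaternion [w, x, y, z].
In Python, from bench import monitor, imaging, order, spotter, ctrl gives the robot as it stands.
- The arm moves only by the shell command python3 -m pendant 'ROWS'. ROWS is JSON, a list that holds one entry, the list of rows, each a list of 5 numbers: the shift along the world's x, y, z in mm, then the turn about the world's z in degrees, then the finger opening in mm, from 0 to 85.4. A call has 1 to 8 rows; each row shifts and turns the commanded pose from where the row before left it; what a row does not reach is not made up. A row lasts 1/8 s, in which the tool goes at most 62.5 mm and 10.7 degrees, less where a joint would pass 70% of its speed; a pose out of reach is approached as far as the arm can. A call with a gripper value outside its range is refused whole. The fingers move at their own pace and stop on an object; the grip force is fixed at half the most. Time passes only in rows, so rows that do not move let the fingers close. It gives the time, the measured TCP pose, the force and the opening at its end, in the units of the state.
- monitor.get_obs(): the state, without advancing time (a new reading comes with each control period).
- imaging.camera(name): name is "scene" or "top" or "wrist"; returns a dict with "img" (420x560x3 uint8, red, green, blue), "vfov" (degrees; the focal length in pixels is half the picture's height over the tangent of half this angle, whatever the lens; pixels are square), "cx", "cy" (the principal point, pixels), "distortion" ([k1, k2, p1, p2, k3] as OpenCV has them; the pictures are not rectified), "origin" and "orientation" of the camera in the world. Camera axes: x right, y down, z forward; pixel columns grow to the right and rows downward; lengths in m; the calibration is good to about 2 mm. A picture is of the moment at which its call begins. There is no depth.
- order.hand_in(): hands the job in, once; it reports no verdict.
Trained networks look in the newest picture that a camera, given by its name, has taken for a name from the list of things; names that differ only in an ending like _2 or _b are one class to them, and where a whole thing is asked for, a point or a joint stands for the part that bears it (a point fixed in the world has none). Each returns a list of dicts, best first, with "confidence" (0 to 1); they miss things now and then, are a little off and sometimes report something else, mostly with a low value. They report only what shows in the picture. A call takes as long as a camera call. They do not tell look-alikes from the thing itself.
- spotter.recognise(camera, thing): "at" ([x, y, z] in m, in the coordinates of the camera as it stood for that picture, good to about 4 mm: the middle of the surface that is visible of it).
- spotter.tip_of(camera, thing): "at" ([x, y, z] in m, in the coordinates of the camera as it stood for that picture, good to about 4 mm: a listed point, or the origin of a listed thing).
The state is a dict: "time_s": time; "q": joint angles; "dq": joint speeds; "joint_efforts": joint torques, N m; "eef_pos": TCP position; "eef_rot": TCP orientation; "wrist_force": force on the tool from outside, world axes, zero at the start; "torque": the same for the moment, N m; "opening": opening from 0.0 (shut) to 1.0 (fully open).
Only numpy, scipy, OpenCV 4.12 (cv2) and the standard library are available. Lean on these libraries where they do the work, as an engineer would, in place of code of your own. Each camera call takes 0.05 s, during which the arm holds its last target. There are 200 camera calls.

## Working session

There is one attempt and no reset: what is moved stays moved. The work goes in short steps, Python scripts to look and compute and a shell command to move; the robot and the scene stay as the last step left them, time stands still between calls to the robot, and variables do not carry over. Pictures are saved under pics/ and viewed, about 8 in all and at most 12, crops included, and the job is handed in when it is done.

```bash
ls; mkdir -p pics; cat > h.py <<'E'
import numpy as np, cv2
from scipy.spatial.transform import Rotation as R
from bench import monitor, imaging, order, spotter, ctrl
def rot(q): return R.from_quat([q[1],q[2],q[3],q[0]])
def cam(n,save=None):
    c=imaging.camera(n)
    if save: cv2.imwrite('pics/'+save,c['img'][:,:,::-1])
    return c
def w(c,p): return rot(c['orientation']).apply(p)+np.array(c['origin'])
def K(c):
    f=c['img'].shape[0]/2/np.tan(np.radians(c['vfov'])/2)
    return np.array([[f,0,c['cx']],[0,f,c['cy']],[0,0,1]])
def proj(c,P):
    Rm=rot(c['orientation']).inv(); p=Rm.apply(np.atleast_2d(P)-np.array(c['origin']))
    return cv2.projectPoints(p.reshape(-1,1,3),np.zeros(3),np.zeros(3),K(c),np.array(c['distortion'],float))[0].reshape(-1,2)
def ray(c,uv,z):  # pixels -> world points on plane z
    n=cv2.undistortPoints(np.array(uv,float).reshape(-1,1,2),K(c),np.array(c['distortion'],float)).reshape(-1,2)
    d=rot(c['orientation']).apply(np.c_[n,np.ones(len(n))]); o=np.array(c['origin'])
    return o+d*((z-o[2])/d[:,2])[:,None]
def st():
    o=monitor.get_obs(); print('t',round(o['time_s'],2),'tcp',np.round(o['eef_pos'],4),'rpy',np.round(rot(o['eef_rot']).as_euler('ZYX',degrees=True),1),'F',np.round(o['wrist_force'],1),'op',round(o['opening'],3),'q',np.round(o['q'],2))
    return o
E
python3 - <<'E'
from h import *
st()
for n in ['scene','top']:
    c=cam(n,n+'0.png'); print(n,np.round(c['origin'],3),c['vfov'],c['distortion'])
    for t in ['book_center','tallbook_center','rack','scanner','rail','lid_hinge','lid_bar','bottle','stamp','pencup']:
        for f in ('tip_of','recognise'):
            if f=='recognise' and t in('rail','lid_hinge','rack','scanner'): continue
            for r in getattr(spotter,f)(n,t)[:4]:
                print(n,t,f,round(r['confidence'],2),np.round(w(c,r['at']),3),np.round(proj(c,w(c,r['at']))[0]))
st()
E
```

```text
pics
t 0.0 tcp [ 0.2179 -0.5315  0.2304] rpy [  22.3   -0.  -179.9] F [-0.   0.8  0.1] op 0.999 q [-1.39  0.18  1.61 -0.    1.35 -0.21]
scene [ 1.283 -0.032  0.8  ] 55.95055989353281 [-0.05904791  0.          0.          0.          0.        ]
scene book_center tip_of 0.83 [ 0.347 -0.038  0.027] [299. 180.]
scene book_center tip_of 0.67 [ 0.751 -0.221  0.037] [213. 282.]
scene book_center tip_of 0.67 [ 0.415 -0.455  0.029] [159. 185.]
scene book_center tip_of 0.65 [ 0.547 -0.281  0.041] [206. 217.]
scene book_center recognise 0.78 [ 0.353 -0.034  0.033] [300. 180.]
scene book_center recognise 0.74 [ 0.765 -0.218  0.06 ] [212. 281.]
scene book_center recognise 0.6 [ 0.569 -0.275  0.068] [205. 216.]
scene book_center recognise 0.55 [ 0.481 -0.568  0.034] [114. 196.]
scene tallbook_center tip_of 0.62 [ 0.573 -0.349  0.053] [178. 219.]
scene tallbook_center recognise 0.81 [ 0.597 -0.34   0.084] [177. 218.]
scene rack tip_of 0.73 [ 0.564 -0.317  0.001] [193. 231.]
scene rack tip_of 0.6 [0.369 0.351 0.002] [426. 199.]
scene scanner tip_of 0.64 [ 0.75  -0.107 -0.001] [262. 295.]
scene scan
[... 1938 characters left out ...]
r recognise 0.72 [0.575 0.22  0.245] [146. 190.]
top bottle tip_of 0.98 [ 0.752 -0.102  0.003] [286. 133.]
top bottle recognise 0.61 [ 0.739 -0.103  0.146] [287. 126.]
top stamp tip_of 0.44 [ 0.341 -0.281 -0.001] [353. 284.]
top stamp recognise 0.55 [0.364 0.358 0.055] [111. 278.]
top stamp recognise 0.45 [ 0.341 -0.275  0.02 ] [352. 284.]
top stamp recognise 0.29 [0.568 0.221 0.243] [145. 193.]
top pencup tip_of 0.87 [0.363 0.354 0.002] [119. 276.]
top pencup recognise 0.82 [0.363 0.36  0.055] [111. 278.]
top pencup recognise 0.46 [0.573 0.221 0.244] [145. 190.]
t 1.7 tcp [ 0.218  -0.5321  0.2313] rpy [  22.3   -0.  -180. ] F [ 0.9 -0.   0.3] op 1.001 q [-1.39  0.18  1.61  0.    1.35 -0.21]
```

View pics/top0.png

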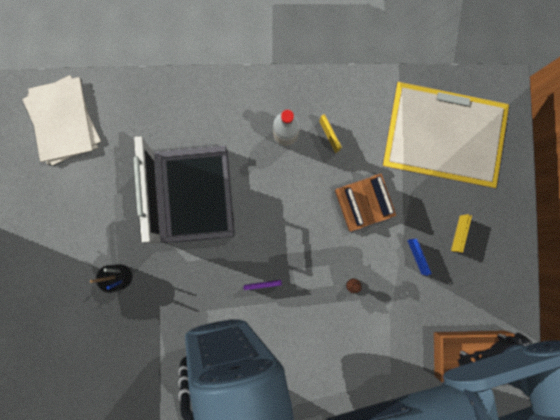

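View pics/scene0.png

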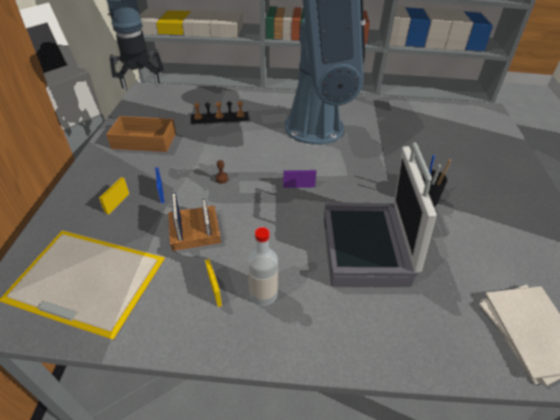

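The top view (up = +x, right = -y) shows the rack at about (364,202). The low book is its left slot at about (353,207) and the tall one at about (382,196). The scanner is at (195,196) with the lid nearly upright at (143,190), and the bottle is at (286,130). The yellow, blue and purple look-alikes stand loose. The scene view agrees. I'll move over the low book.

```bash
python3 -m pendant '[[[45,36,0,0,50],[47,37,0,0,50],[47,37,0,0,50],[47,37,0,0,50],[47,37,0,0,50],[47,37,0,0,50],[40,34,0,0,50],[0,0,0,0,50]]]'
python3 - <<'E'
from h import *
st()
c=cam('wrist','w1.png'); print(np.round(c['origin'],3))
for t in ['book_center','tallbook_center','rack']:
    for r in spotter.tip_of('wrist',t)[:3]:
        print(t,round(r['confidence'],2),np.round(w(c,r['at']),4),np.round(proj(c,w(c,r['at']))[0]))
E
```

```text
time_s: 2.7
eef_pos: [0.5402, -0.2742, 0.2311]
eef_rot: [-0.0, 0.981, 0.196, 0.0]
wrist_force: [-0.5, 0.3, 0.2]
opening: 0.587
t 2.7 tcp [ 0.5402 -0.2742  0.2311] rpy [  22.6   -0.  -180. ] F [-0.5  0.3  0.2] op 0.587 q [-0.67  0.25  1.53  0.    1.37  0.51]
[ 0.614 -0.243  0.374]
book_center 0.81 [ 0.3461 -0.0387  0.0316] [ 54. 258.]
book_center 0.72 [ 0.475  -0.5706  0.0339] [468. 316.]
book_center 0.58 [ 0.55   -0.2801  0.0374] [292. 185.]
tallbook_center 0.78 [ 0.5728 -0.3494  0.0565] [359. 193.]
rack 0.63 [ 0.5597 -0.3147 -0.0016] [319. 181.]
```

View pics/w1.png

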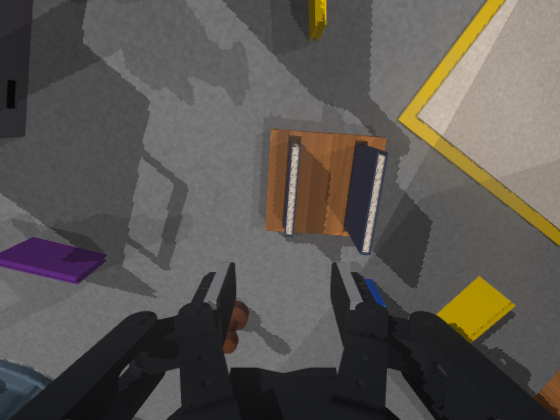

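The wrist view shows the low book's top edge running from about (295,144) to (290,235), and the rack's corners at (270,129), (386,138) and (266,231).

```bash
python3 - <<'E'
from h import *
c=cam('wrist'); img=c['img']
hsv=cv2.cvtColor(img,cv2.COLOR_RGB2HSV)
m=((hsv[...,2]>130)&(hsv[...,1]<70)).astype(np.uint8)
n,l,s,ce=cv2.connectedComponentsWithStats(m)
for i in range(1,n):
    if s[i,4]>150 and 250<ce[i][0]<400 and 130<ce[i][1]<260:
        r=cv2.minAreaRect(np.argwhere(l==i)[:,::-1].astype(np.float32)); b=cv2.boxPoints(r)
        for z in (0.067,):
            P=ray(c,b,z if ce[i][0]<330 else 0.105)
            e=P[:,:2]; d1=e[1]-e[0]; d2=e[2]-e[1]; d=d1 if np.linalg.norm(d1)>np.linalg.norm(d2) else d2
            print(s[i],np.round(P.mean(0),4),'len',np.linalg.norm(d1),np.linalg.norm(d2),'yaw',np.degrees(np.arctan(d[1]/d[0])))
P=ray(c,[(270,129),(386,138),(266,231)],0.03); print(P.round(4), np.degrees(np.arctan2(*(P[0]-P[2])[[1,0]])))
st()
E
```

```text
[284 142  12  89 531] [ 0.548  -0.2793  0.067 ] len 0.09426336108748683 0.00643038944139056 yaw 18.069711463299296
[361 150  21  98 600] [ 0.5731 -0.3503  0.105 ] len 0.09384401070219123 0.005765486388548323 yaw 18.375780394958714
[[ 0.5939 -0.2381  0.03  ]
 [ 0.6338 -0.3613  0.03  ]
 [ 0.4798 -0.2776  0.03  ]] 19.098156509110225
t 2.95 tcp [ 0.5371 -0.2781  0.2312] rpy [  22.2    0.  -180. ] F [-0.6 -0.4  0.1] op 0.586 q [-0.67  0.25  1.53 -0.    1.37  0.51]
```

```bash
python3 -m pendant '[[[10.5,-2,-40,-3.9,50],[0,0,-55,0,50],[0,0,-50,0,50],[0,0,-35,0,50],[0,0,-15,0,50],[0,0,0,0,50]]]'
python3 - <<'E'
from h import *
st()
c=cam('wrist','w2.png')
E
```

```text
time_s: 3.7
eef_pos: [0.5478, -0.2796, 0.0359]
eef_rot: [-0.0, 0.987, 0.159, -0.0]
wrist_force: [-0.1, -0.2, 0.1]
opening: 0.586
t 3.7 tcp [ 0.5478 -0.2796  0.0359] rpy [  18.3    0.  -179.9] F [-0.1 -0.2  0.1] op 0.586 q [-0.66  0.5   1.62 -0.    1.02  0.59]
```

View pics/w2.png

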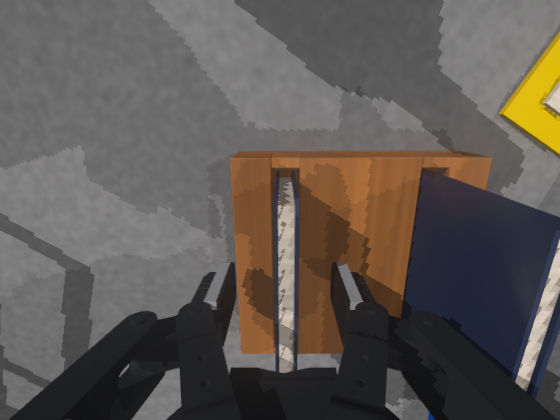

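The book runs midway between the pads and square to them, at columns 277–298 with the pads at 232 and 337. Closing and lifting.

```bash
python3 -m pendant '[[[0,0,0,0,0],[0,0,0,0,0],[0,0,0,0,0],[0,0,0,0,0],[0,0,10,0,0],[0,0,25,0,0],[0,0,30,0,0]]]'
```

```text
time_s: 4.62
eef_pos: [0.5479, -0.2786, 0.1016]
eef_rot: [-0.001, 0.987, 0.16, -0.001]
wrist_force: [0.5, 0.7, -0.2]
opening: 0.111
```

```bash
python3 -m pendant '[[[0,30,0,-5,0],[0,45,0,-5,0],[1,45,0,-5,0],[0,39,-20,0,0],[0,0,-25,0,0],[0,0,-15,0,0],[0,0,-4,0,0],[0,0,0,0,0]]]'
python3 - <<'E'
from h import *
st()
c=cam('top','top1.png')
for t in ['scanner','rail','lid_hinge','lid_bar']:
    for r in spotter.tip_of('top',t)[:1]: print(t,round(r['confidence'],2),np.round(w(c,r['at']),4))
im=c['img'][120:270,120:420][:,:,::-1]; cv2.imwrite('pics/t1c.png',cv2.resize(im,None,fx=2.6,fy=2.6,interpolation=cv2.INTER_CUBIC))
E
```

```text
time_s: 5.62
eef_pos: [0.5497, -0.1208, 0.0376]
eef_rot: [0.0, 1.0, 0.029, 0.0]
wrist_force: [0.0, 0.2, -0.5]
opening: 0.107
t 5.62 tcp [ 0.5497 -0.1208  0.0376] rpy [  3.3  -0.  180. ] F [ 0.   0.2 -0.5] op 0.107 q [-0.43  0.4   1.76 -0.    0.97  1.09]
scanner 0.85 [ 0.5815  0.1465 -0.0029]
rail 0.7 [0.6846 0.1578 0.0433]
lid_hinge 0.72 [0.5752 0.2385 0.062 ]
lid_bar 0.64 [0.5824 0.2197 0.2975]
```

View pics/t1c.png

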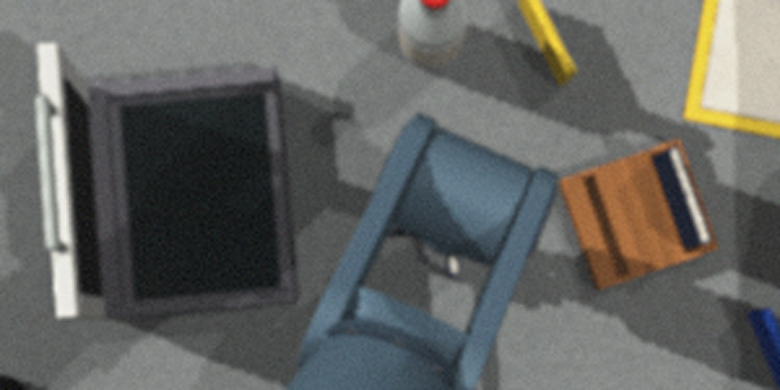

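```bash
python3 -m pendant '[[[0,0,-4,0.8,0],[0,0,-2,0,0],[0,0,0,0,0]]]'; python3 -c "
from h import *
st()"
```

```text
time_s: 6.25
eef_pos: [0.5494, -0.1201, 0.0318]
eef_rot: [0.0, 0.999, 0.037, -0.0]
wrist_force: [-2.2, 1.4, 5.9]
opening: 0.108
t 6.25 tcp [ 0.5494 -0.1201  0.0318] rpy [  4.2   0.  180. ] F [-2.2  1.4  5.9] op 0.108 q [-0.43  0.41  1.76 -0.    0.96  1.07]
```

```bash
python3 -m pendant '[[[0,0,0,0,26],[0,0,0,0,26],[0,0,0,0,26],[-0.4,6,0,0,26],[-0.4,5,0,0,26],[-0.3,4,0,0,26],[-0.3,4,0,0,26],[0,0,0,0,26]]]'; python3 - <<'E'
from h import *
st(); c=cam('wrist','w3.png')
E
```

```text
time_s: 7.25
eef_pos: [0.548, -0.1007, 0.0313]
eef_rot: [-0.0, 0.999, 0.037, -0.0]
wrist_force: [0.1, 0.3, -1.0]
opening: 0.302
t 7.25 tcp [ 0.548  -0.1007  0.0313] rpy [   4.2    0.  -180. ] F [ 0.1  0.3 -1. ] op 0.302 q [-0.39  0.41  1.78  0.    0.96  1.1 ]
```

View pics/w3.png

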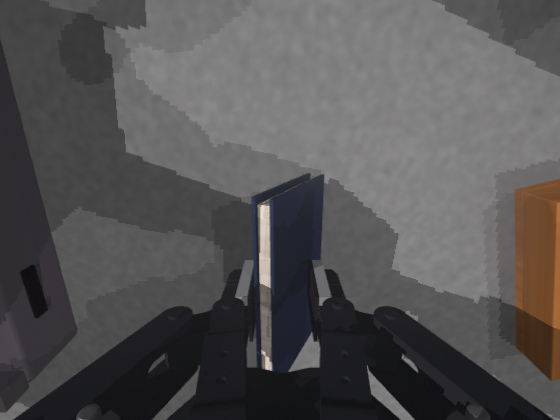

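The book leans about 25° onto the +y finger, its top edge at columns 258–270. Now I lower the fingers and open them slowly so it lies down.

```bash
python3 -m pendant '[[[0.4,-6,0,0,38],[0.4,-6,0,0,50],[0,0,-10,0,50],[0,0,-12,0,50],[-0.3,5,-2,0,56],[-0.4,5,-2,0,62],[-0.3,5,-2,0,68],[-0.4,5,-2,0,74]]]'
python3 -m pendant '[[[-0.3,5,-1,0,80],[-0.3,4,-1,0,85],[0,0,0,0,85],[0,0,0,0,85]]]'; python3 - <<'E'
from h import *
st(); c=cam('wrist','w4.png')
E
```

```text
time_s: 8.3
eef_pos: [0.5476, -0.0926, 0.0014]
eef_rot: [0.0, 0.999, 0.037, 0.0]
wrist_force: [0.2, 0.6, 0.0]
opening: 0.87
time_s: 8.8
eef_pos: [0.547, -0.0842, -0.0006]
eef_rot: [0.0, 0.999, 0.036, 0.0]
wrist_force: [-0.7, -0.4, 0.8]
opening: 0.994
t 8.8 tcp [ 0.547  -0.0842 -0.0006] rpy [  4.2  -0.  180. ] F [-0.7 -0.4  0.8] op 0.994 q [-0.37  0.46  1.79 -0.    0.89  1.13]
```

View pics/w4.png

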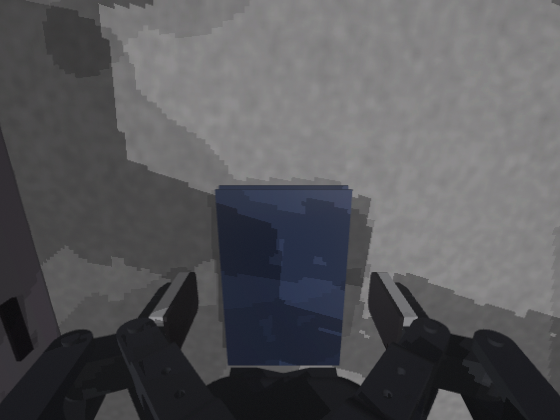

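The book lies flat and free between the open fingers, corners at about (217,188), (350,187), (341,364) and (228,366). I'll measure its pose exactly.

```bash
python3 - <<'E'
from h import *
o=st(); c=cam('wrist')
P=ray(c,[(217,190),(351,190),(340,364),(228,365)],0.010); print(P.round(4))
print('len',np.linalg.norm(P[0]-P[1]),np.linalg.norm(P[1]-P[2]))
d=(P[0]-P[3]+P[1]-P[2]); print('center',P.mean(0),'yaw',np.degrees(np.arctan2(d[1],d[0])), 'yaw2',np.degrees(np.arctan2(*(P[1]-P[0])[[1,0]]))+90)
E
```

```text
t 8.85 tcp [ 0.547  -0.0843 -0.0006] rpy [  4.2  -0.  180. ] F [1.  1.2 0. ] op 0.996 q [-0.37  0.46  1.79 -0.    0.89  1.13]
[[ 0.593  -0.0503  0.01  ]
 [ 0.5974 -0.1107  0.01  ]
 [ 0.4988 -0.1188  0.01  ]
 [ 0.4935 -0.0567  0.01  ]]
len 0.06050722479104986 0.09899766066089363
center [ 0.54568021 -0.08412213  0.01      ] yaw 4.201743098389369 yaw2 4.159734580551742
```

```bash
python3 -m pendant '[[[-1.3,0,-2,0,67],[0,0,-1,0,67],[0,0,-2,0,67],[0,0,0,0,67]]]' ; python3 - <<'E'
from h import *
st(); c=cam('wrist','w5.png')
cv2.imwrite('pics/w5c.png',cv2.resize(c['img'][230:370,120:440][:,:,::-1],None,fx=2.4,fy=2.4))
E
```

```text
time_s: 9.4
eef_pos: [0.5454, -0.084, -0.0059]
eef_rot: [-0.0, 0.999, 0.036, -0.0]
wrist_force: [0.1, -0.2, -0.4]
opening: 0.786
t 9.4 tcp [ 0.5454 -0.084  -0.0059] rpy [   4.2    0.  -180. ] F [ 0.1 -0.2 -0.4] op 0.786 q [-0.37  0.46  1.79  0.    0.88  1.13]
```

View pics/w5c.png

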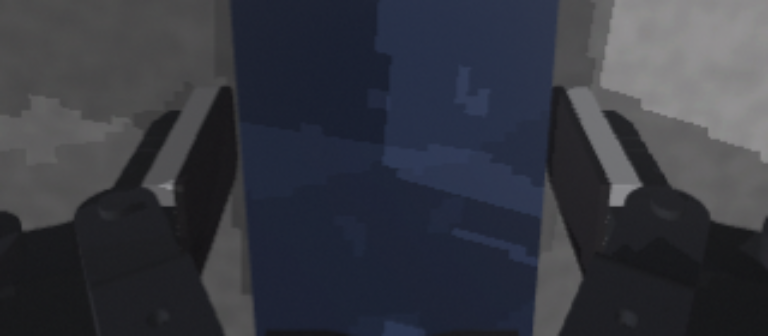

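The fingers stand evenly either side of the book and nothing touches yet. I'll go a little lower, feeling for the desk.

```bash
python3 -m pendant '[[[0,0,-1,0,66],[0,0,-1,0,66],[0,0,0,0,66]]]'
```

```text
time_s: 9.82
eef_pos: [0.5458, -0.0841, -0.0066]
eef_rot: [0.0, 0.999, 0.037, -0.0]
wrist_force: [-3.9, 1.5, 10.7]
opening: 0.772
```

```bash
python3 -m pendant '[[[0,0,-1,0,66],[0,0,0,0,66]]]'
```

```text
time_s: 10.07
eef_pos: [0.5458, -0.0842, -0.0066]
eef_rot: [0.0, 0.999, 0.037, -0.0]
wrist_force: [-9.3, 1.4, 20.2]
opening: 0.771
```

```bash
python3 -m pendant '[[[0,0,4,0,66],[0,0,0,0,56],[0,0,0,0,50],[0,0,0,0,50],[0,0,10,0,50],[0,0,30,0,50],[0,0,40,0,50]]]'
python3 - <<'E'
from h import *
st(); c=cam('wrist','w6.png')
P=ray(c,[(217,190)],0.1)
E
```

```text
time_s: 10.95
eef_pos: [0.5445, -0.0837, 0.0751]
eef_rot: [-0.001, 0.999, 0.036, -0.001]
wrist_force: [0.4, -0.1, 0.2]
opening: 0.706
t 10.95 tcp [ 0.5445 -0.0837  0.0751] rpy [ 4.200e+00  1.000e-01 -1.799e+02] F [ 0.4 -0.1  0.2] op 0.706 q [-0.37  0.32  1.78  0.    1.04  1.13]
```

View pics/w6.png

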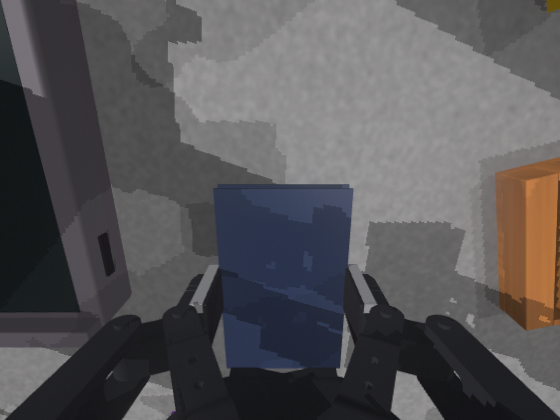

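The book is held level, spanning columns 217–352 and rows 186–367. Moving it above the glass, short of the rail, and measuring the scanner from there.

```bash
python3 -m pendant '[[[0,10,40,0,50],[18,45,5,0,50],[20,46,0,0,50],[20,48,0,0,50],[20,45,0,0,50],[0,0,0,0,50]]]'
python3 - <<'E'
from h import *
st(); c=cam('wrist','w7.png')
for t in ['scanner','rail','lid_hinge']:
    for r in spotter.tip_of('wrist',t)[:2]: print(t,round(r['confidence'],2),np.round(w(c,r['at']),4))
E
```

```text
time_s: 11.75
eef_pos: [0.6242, 0.1132, 0.1201]
eef_rot: [-0.0, 0.999, 0.039, 0.0]
wrist_force: [-0.3, -0.4, -1.2]
opening: 0.705
t 11.75 tcp [0.6242 0.1132 0.1201] rpy [   4.4   -0.  -180. ] F [-0.3 -0.4 -1.2] op 0.705 q [-0.01  0.42  1.54  0.    1.18  1.49]
rail 0.85 [0.6872 0.153  0.0444]
lid_hinge 0.85 [0.575  0.2386 0.0642]
```

View pics/w7.png

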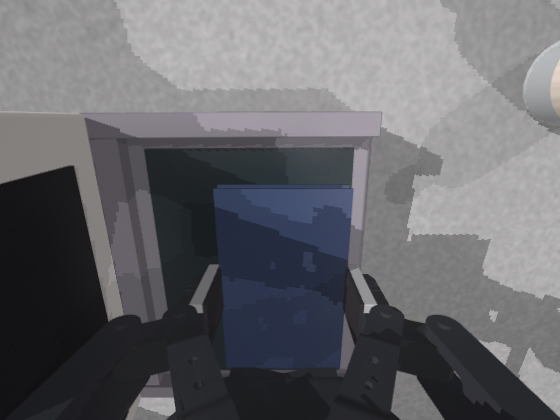

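The rail's top inner edge runs from about (130,139) to (378,136), its outer edge along row 113. The book's far edge is on row 186, columns 215–352, and the glass is clear beneath. I'll fit both lines.

```bash
python3 - <<'E'
from h import *
o=st(); c=cam('wrist'); g=cv2.GaussianBlur(cv2.cvtColor(c['img'],cv2.COLOR_RGB2GRAY),(3,3),0).astype(float)
gy=np.abs(np.gradient(g,axis=0))
def line(u0,u1,v0,v1,z,name):
    us=np.arange(u0,u1,3); vs=[v0+np.argmax(gy[v0:v1,u]) for u in us]
    P=ray(c,np.c_[us,vs],z); 
    A=np.c_[P[:,1],np.ones(len(P))]; k=np.ones(len(P),bool)
    for _ in range(4):
        s=np.linalg.lstsq(A[k],P[k,0],rcond=None)[0]; r=P[:,0]-A@s; k=np.abs(r)<0.0015
    print(name,'v',int(np.median(vs)),'yaw',round(np.degrees(np.arctan(-s[0])),2),'x at y=.113',round(s[0]*.113+s[1],4),'n',k.sum(),len(k))
line(160,350,107,118,.061,'rail outer top')
line(160,350,130,144,.061,'rail inner top')
line(160,350,145,155,.045,'glass/foot')
line(222,346,180,192,o['eef_pos'][2]+.0146,'book far top')
# right (front) side corners
print(ray(c,[(380,112),(381,135)],.061).round(4))
E
```

```text
t 11.95 tcp [0.6231 0.1091 0.1199] rpy [  4.1   0.  180. ] F [ 0.9  0.3 -1.3] op 0.702 q [-0.01  0.42  1.54 -0.    1.18  1.48]
rail outer top v 110 yaw 4.72 x at y=.113 0.7073 n 63 64
rail inner top v 134 yaw 4.78 x at y=.113 0.6924 n 64 64
glass/foot v 145 yaw 4.61 x at y=.113 0.6836 n 63 64
book far top v 189 yaw 1.05 x at y=.113 0.6733 n 40 42
[[0.7101 0.0542 0.061 ]
 [0.6961 0.0511 0.061 ]]
```

```bash
python3 -m pendant '[[[0,0,-35,0.5,50],[0,0,-28,0,50],[3,0,-10,0,50],[5,0.4,-3,0,50],[0,0,0,0,50]]]'; python3 - <<'E'
from h import *
o=st(); c=cam('wrist'); g=cv2.GaussianBlur(cv2.cvtColor(c['img'],cv2.COLOR_RGB2GRAY),(3,3),0).astype(float)
for u in (235,285,335): print(u,[int(x) for x in g[150:200,u]])
cv2.imwrite('pics/w8.png',c['img'][:,:,::-1])
E
```

```text
time_s: 12.62
eef_pos: [0.633, 0.11, 0.0455]
eef_rot: [0.0, 0.999, 0.041, 0.001]
wrist_force: [-0.0, -0.7, -0.1]
opening: 0.703
t 12.62 tcp [0.633  0.11   0.0455] rpy [ 4.6e+00 -1.0e-01  1.8e+02] F [-0.  -0.7 -0.1] op 0.703 q [-0.01  0.54  1.55  0.    1.06  1.48]
235 [157, 158, 158, 158, 158, 158, 157, 157, 157, 157, 156, 156, 156, 156, 156, 155, 149, 127, 103, 97, 99, 100, 100, 99, 97, 92, 87, 85, 85, 78, 61, 49, 48, 51, 56, 64, 68, 66, 63, 65, 68, 68, 68, 68, 67, 67, 67, 67, 67, 67]
285 [156, 157, 157, 157, 157, 157, 157, 157, 157, 156, 156, 156, 156, 156, 156, 156, 149, 126, 104, 100, 102, 103, 101, 100, 101, 104, 100, 92, 88, 80, 62, 53, 54, 56, 60, 67, 70, 68, 69, 77, 83, 83, 83, 83, 82, 82, 82, 82, 82, 82]
335 [158, 158, 158, 158, 158, 158, 158, 158, 158, 158, 158, 158, 158, 158, 158, 158, 150, 126, 105, 101, 104, 104, 100, 92, 90, 92, 92, 92, 90, 81, 66, 58, 59, 59, 62, 69, 73, 71, 73, 84, 92, 92, 92, 92, 91, 91, 92, 92, 91, 91]
```

```bash
python3 - <<'E'
from h import *
c=cam('wrist')
print(ray(c,[(235,167.2),(335,167.2)],.061).round(4), ray(c,[(235,188.5),(335,188.5)],.060).round(4), ray(c,[(235,180),(335,180)],.050).round(4))
st()
E
```

```text
[[0.6903 0.136  0.061 ]
 [0.6937 0.0936 0.061 ]] [[0.6808 0.1358 0.06  ]
 [0.6843 0.0922 0.06  ]] [[0.6824 0.1374 0.05  ]
 [0.6862 0.0908 0.05  ]]
t 12.72 tcp [0.6326 0.1102 0.0456] rpy [ 4.7e+00 -1.0e-01  1.8e+02] F [-0.   0.2 -1.1] op 0.702 q [-0.01  0.53  1.55 -0.    1.06  1.48]
```

```bash
python3 -m pendant '[[[3,0.2,-2,0,50],[3,0.3,-1,0,50],[0,0,-1,0,50],[0,0,0,0,50]]]'
```

```text
time_s: 13.22
eef_pos: [0.638, 0.1109, 0.0417]
eef_rot: [-0.0, 0.999, 0.041, 0.0]
wrist_force: [-3.5, -1.1, 8.4]
opening: 0.705
```

```bash
python3 -m pendant '[[[1,0.1,0,0,50],[0.5,0,0,0,50],[0,0,0,0,50]]]'
```

```text
time_s: 13.6
eef_pos: [0.6394, 0.1111, 0.0417]
eef_rot: [-0.0, 0.999, 0.041, 0.0]
wrist_force: [-4.2, 0.1, 8.5]
opening: 0.698
```

```bash
python3 -m pendant '[[[0,0,0.7,0,50],[0.5,0,0,0,50],[0.5,0,0,0,50],[0,0,0,0,50]]]'
```

```text
time_s: 14.1
eef_pos: [0.6402, 0.1111, 0.0417]
eef_rot: [-0.0, 0.999, 0.041, -0.0]
wrist_force: [-3.9, 0.1, 6.5]
opening: 0.702
```

```bash
python3 -m pendant '[[[0.5,0,0,0,50],[0.5,0,0,0,50],[0,0,0,0,50]]]'
```

```text
time_s: 14.48
eef_pos: [0.6412, 0.1111, 0.0417]
eef_rot: [-0.0, 0.999, 0.041, 0.0]
wrist_force: [-3.0, -0.7, 6.2]
opening: 0.704
```

```bash
python3 -m pendant '[[[0.5,0,0,0,50],[0.5,0,0,0,50],[0,0,0,0,50]]]'
```

```text
time_s: 14.85
eef_pos: [0.6422, 0.1111, 0.0417]
eef_rot: [-0.0, 0.999, 0.041, -0.0]
wrist_force: [-4.1, 0.6, 7.7]
opening: 0.704
```

```bash
python3 -m pendant '[[[0.5,0,0,0,50],[0,0,0,0,50]]]'
```

```text
time_s: 15.1
eef_pos: [0.6422, 0.1111, 0.0417]
eef_rot: [-0.0, 0.999, 0.041, -0.001]
wrist_force: [-5.1, -0.7, 8.4]
opening: 0.701
```

```bash
python3 -m pendant '[[[0.5,0,0,0,50],[0,0,0,0,50]]]'; python3 - <<'E'
from h import *
st(); c=cam('wrist','w9.png'); g=c['img'].astype(int)
cv2.imwrite('pics/w9c.png',cv2.resize(c['img'][140:260,120:400][:,:,::-1],None,fx=2.8,fy=2.8,interpolation=cv2.INTER_CUBIC))
E
```

```text
time_s: 15.35
eef_pos: [0.6422, 0.1111, 0.0417]
eef_rot: [-0.0, 0.999, 0.041, -0.001]
wrist_force: [-7.7, 0.4, 9.4]
opening: 0.702
t 15.35 tcp [0.6422 0.1111 0.0417] rpy [ 4.7e+00  1.0e-01 -1.8e+02] F [-7.7  0.4  9.4] op 0.702 q [-0.01  0.56  1.52 -0.    1.07  1.48]
```

View pics/w9c.png

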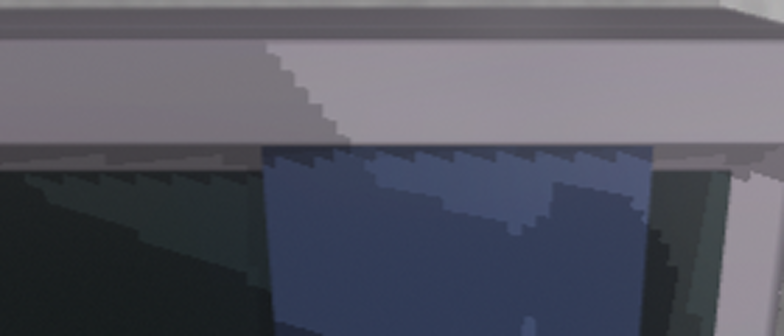

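The book's far edge lies along the rail's foot over its full width (crop columns 262–652). The measured x has stopped at 0.6422 while the force rises, so it's in contact. Releasing and rising.

```bash
python3 -m pendant '[[[0,0,0,0,70],[0,0,0,0,78],[0,0,1,0,80],[0,0,20,0,80],[0,0,40,0,80],[0,0,50,0,80],[0,0,0,0,80]]]'; python3 - <<'E'
from h import *
o=st(); c=cam('wrist','w10.png'); g=cv2.GaussianBlur(cv2.cvtColor(c['img'],cv2.COLOR_RGB2GRAY),(3,3),0).astype(int)
hsv=cv2.cvtColor(c['img'],cv2.COLOR_RGB2HSV)
m=((hsv[...,0]>105)&(hsv[...,0]<125)&(hsv[...,1]>80)).astype(np.uint8)
n,l,s,ce=cv2.connectedComponentsWithStats(m); i=1+np.argmax(s[1:,4]); print(s[i])
r=cv2.minAreaRect(np.argwhere(l==i)[:,::-1].astype(np.float32)); b=cv2.boxPoints(r); P=ray(c,b,.055); print(b.round(1),P.round(4),[np.linalg.norm(P[k]-P[k-1]).round(4) for k in range(4)])
for z in (.045,):
  pass
# predicted rail foot & hinge
for t in ['rail','lid_hinge','lid_bar']:
    for r in spotter.tip_of('wrist',t)[:1]: print(t,round(r['confidence'],2),np.round(w(c,r['at']),4))
c=cam('scene')
for r in spotter.tip_of('scene','lid_bar')[:1]: print('scene bar',round(r['confidence'],2),np.round(w(c,r['at']),4))
for r in spotter.tip_of('scene','lid_hinge')[:1]: print('scene hinge',round(r['confidence'],2),np.round(w(c,r['at']),4))
E
```

```text
time_s: 16.27
eef_pos: [0.6471, 0.111, 0.1594]
eef_rot: [0.0, 0.999, 0.041, 0.006]
wrist_force: [1.0, 0.6, 0.6]
opening: 0.937
t 16.27 tcp [0.6471 0.111  0.1594] rpy [  4.7  -0.7 179.9] F [1.  0.6 0.6] op 0.937 q [-0.01  0.42  1.46  0.    1.25  1.48]
[ 245  166   74  107 7235]
[[245. 166.]
 [318. 166.]
 [318. 272.]
 [245. 272.]] [[0.6869 0.1464 0.055 ]
 [0.6918 0.0864 0.055 ]
 [0.5949 0.075  0.055 ]
 [0.5894 0.1422 0.055 ]] [np.float64(0.0976), np.float64(0.0602), np.float64(0.0976), np.float64(0.0674)]
rail 0.62 [0.6881 0.151  0.0447]
lid_hinge 0.97 [0.5753 0.2363 0.0651]
scene bar 0.79 [0.5852 0.2196 0.2954]
scene hinge 0.75 [0.5801 0.237  0.0623]
```

```bash
python3 -m pendant '[[[-40,0,0,0,80],[-40,0,0,0,80],[0,0,0,0,80],[0,0,0,0,80]]]'; python3 - <<'E'
from h import *
o=st(); c=cam('wrist','w11.png'); print(np.round(c['origin'],3))
foot=np.array([[0.6886,.150],[0.6942,.081]])
M=lambda a:np.array(a)
for y in (.155,.14,.13,.12,.11,.1,.09,.07):
    xs=np.arange(.680,.7045,.001); xr=.6903+( .136-y)*.0802
    uv=proj(c,np.c_[xr+ (xs-.692),np.full(len(xs),y),np.full(len(xs),.055)])
    print(y,uv[12].round(0),[tuple(int(v) for v in c['img'][int(round(v_)),int(round(u_))]) for u_,v_ in uv[::1]][2:22:1])
E
```

```text
time_s: 17.12
eef_pos: [0.5637, 0.1108, 0.152]
eef_rot: [0.0, 0.999, 0.041, 0.0]
wrist_force: [0.2, 0.4, 0.1]
opening: 0.934
t 17.12 tcp [0.5637 0.1108 0.152 ] rpy [  4.7  -0.  180. ] F [0.2 0.4 0.1] op 0.934 q [-0.01  0.26  1.68 -0.    1.2   1.48]
[0.643 0.118 0.295]
0.155 [237.  46.] [(110, 106, 115), (130, 123, 134), (130, 123, 134), (122, 114, 124), (115, 108, 117), (115, 108, 117), (115, 108, 117), (115, 108, 117), (93, 87, 95), (81, 78, 83), (82, 79, 84), (125, 120, 128), (180, 171, 182), (189, 181, 192), (189, 181, 192), (189, 181, 193), (191, 182, 193), (190, 182, 193), (191, 183, 194), (190, 184, 195)]
0.14 [258.  46.] [(89, 104, 139), (90, 104, 139), (90, 104, 141), (90, 104, 141), (90, 104, 141), (80, 92, 121), (74, 83, 107), (71, 79, 101), (70, 77, 99), (72, 78, 95), (81, 81, 90), (125, 120, 128), (178, 167, 180), (188, 179, 191), (189, 178, 192), (188, 179, 192), (190, 180, 192), (190, 180, 194), (192, 181, 194), (193, 182, 194)]
0.13 [272.  46.] [(93, 105, 141), (94, 106, 142), (93, 105, 141), (93, 106, 142), (94, 106, 141), (94, 107, 142), (88, 99, 130), (78, 87, 111),
[... 1210 characters left out ...]
80, 193)]
0.09 [328.  46.] [(94, 107, 143), (96, 107, 143), (95, 107, 143), (94, 106, 143), (96, 108, 144), (95, 108, 144), (94, 104, 138), (86, 95, 123), (75, 82, 104), (75, 81, 98), (83, 83, 92), (125, 121, 127), (174, 168, 179), (185, 178, 191), (187, 180, 191), (187, 180, 193), (189, 180, 191), (189, 180, 191), (189, 180, 191), (189, 179, 192)]
0.07 [356.  46.] [(131, 127, 134), (127, 123, 130), (121, 116, 124), (121, 116, 124), (121, 116, 124), (121, 117, 124), (122, 116, 124), (122, 117, 125), (99, 96, 102), (91, 88, 93), (91, 89, 94), (129, 123, 132), (179, 170, 181), (186, 177, 191), (187, 177, 190), (187, 179, 191), (187, 179, 190), (187, 180, 191), (188, 181, 191), (188, 179, 191)]
```

From over the bed, the book's top runs without a gap into the rail's shadow line, the same at y = 0.14 to 0.09. The book is touching and square. Next is the lid bar.

```bash
python3 -m pendant '[[[0,0,60,0,60],[0,0,61,0,60],[13,0,62,0,60],[0,50,0,0,60],[0,50,0,0,60],[0,9,0,0,60],[0,0,0,0,60]]]'; python3 - <<'E'
from h import *
o=st(); c=cam('wrist','w12.png'); print(np.round(c['origin'],3))
for r in spotter.tip_of('wrist','lid_bar')[:2]+spotter.recognise('wrist','lid_bar')[:2]: print(round(r['confidence'],2),np.round(w(c,r['at']),4),proj(c,w(c,r['at'])).round(0))
c2=cam('top','top2.png')
for r in spotter.tip_of('top','lid_bar')[:2]: print('top',round(r['confidence'],2),np.round(w(c2,r['at']),4))
c3=cam('scene','sc2.png')
for r in spotter.tip_of('scene','lid_bar')[:2]: print('scene',round(r['confidence'],2),np.round(w(c3,r['at']),4))
a=c['img'][:,:,::-1]; b=c3['img'][80:290,240:520][:,:,::-1]
cv2.imwrite('pics/combo.png',np.hstack([cv2.resize(a,(400,300)),cv2.resize(b,(400,300))]))
E
```

```text
time_s: 18.05
eef_pos: [0.5764, 0.2202, 0.3338]
eef_rot: [0.0, 0.999, 0.041, -0.0]
wrist_force: [-0.2, -0.9, 0.3]
opening: 0.702
t 18.05 tcp [0.5764 0.2202 0.3338] rpy [  4.7   0.  180. ] F [-0.2 -0.9  0.3] op 0.702 q [ 0.17  0.21  1.37 -0.    1.56  1.66]
[0.656 0.227 0.476]
0.77 [0.5787 0.2177 0.299 ] [[288. 244.]]
0.84 [0.6085 0.2256 0.2512] [[280. 182.]]
top 0.96 [0.5781 0.218  0.2943]
scene 0.64 [0.5817 0.2237 0.2947]
```

```bash
python3 -m pendant '[[[0,-1,-25,0,60],[0,0,-20,0,60],[0,0,-13,0,60],[0,0,0,0,30],[0,0,0,0,5],[0,0,0,0,5],[0,0,0,0,5],[0,0,0,0,5]]]'; python3 - <<'E'
from h import *
o=st(); c=cam('wrist','w13.png')
for r in spotter.tip_of('wrist','lid_bar')[:1]: print(round(r['confidence'],2),np.round(w(c,r['at']),4),proj(c,w(c,r['at'])).round(0))
E
```

```text
time_s: 19.4
eef_pos: [0.5764, 0.2191, 0.2773]
eef_rot: [-0.0, 0.999, 0.041, 0.001]
wrist_force: [-0.2, 0.5, 4.0]
opening: 0.12
t 19.4 tcp [0.5764 0.2191 0.2773] rpy [ 4.7e+00 -1.0e-01 -1.8e+02] F [-0.2  0.5  4. ] op 0.12 q [0.17 0.24 1.45 0.   1.46 1.66]
0.98 [0.5766 0.2151 0.2956] [[293. 293.]]
```

The bar is held at (0.576, 0.219, 0.296). Working out its arc.

```bash
python3 - <<'E'
import numpy as np
th=[85.76,83.5,80,76,72,68,64,60,56, 52,48,44,40,36,32,28,24, 21,18,15,12,10,8,6,5,4,3,2.2]
r=235.2; a=np.radians(4.7)
p=np.array([(np.cos(np.radians(t))*r,np.sin(np.radians(t))*r) for t in th])
dx=np.round(np.sin(a)*(p[:,0]-p[0,0]),1); dy=np.round(-np.cos(a)*(p[:,0]-p[0,0]),1); dz=np.round(p[:,1]-p[0,1],1)
C=np.c_[dx,dy,dz]
print("total",C[-1]); D=np.diff(C,axis=0).round(1)
for k in range(0,len(D),8): print(th[k+1:k+9][-1],C[min(k+8,len(D))],','.join('[%g,%g,%g,0,5]'%tuple(d) for d in D[k:k+8]))
E
```

```text
total [  17.8 -216.9 -225.5]
56 [   9.4 -113.7  -39.6] [0.8,-9.2,-0.9,0,5],[1.1,-14.2,-2,0,5],[1.3,-16,-3.4,0,5],[1.3,-15.7,-4.6,0,5],[1.3,-15.4,-5.6,0,5],[1.2,-14.9,-6.7,0,5],[1.2,-14.5,-7.7,0,5],[1.2,-13.8,-8.7,0,5]
24 [  16.2 -196.8 -138.9] [1,-13.3,-9.6,0,5],[1.1,-12.5,-10.6,0,5],[0.9,-11.8,-11.4,0,5],[0.9,-10.9,-12.2,0,5],[0.9,-10.1,-12.9,0,5],[0.7,-9.2,-13.6,0,5],[0.7,-8.1,-14.2,0,5],[0.6,-7.2,-14.8,0,5]
5 [  17.8 -216.2 -214.1] [0.4,-4.7,-11.4,0,5],[0.3,-4.1,-11.6,0,5],[0.3,-3.5,-11.8,0,5],[0.2,-2.9,-12,0,5],[0.2,-1.5,-8,0,5],[0.1,-1.3,-8.1,0,5],[0,-1,-8.2,0,5],[0.1,-0.4,-4.1,0,5]
2.2 [  17.8 -216.9 -225.5] [0,-0.3,-4,0,5],[0,-0.3,-4.1,0,5],[0,-0.1,-3.3,0,5]
```

```bash
python3 -m pendant '[[[0.8,-9.2,-0.9,0,5],[1.1,-14.2,-2,0,5],[1.3,-16,-3.4,0,5],[1.3,-15.7,-4.6,0,5]]]'
```

```text
time_s: 20.0
eef_pos: [0.581, 0.1636, 0.2665]
eef_rot: [-0.0, 0.999, 0.041, 0.001]
wrist_force: [0.3, 1.7, 4.3]
opening: 0.118
```

Forces are low. Continuing.

```bash
python3 -m pendant '[[[1.3,-15.4,-5.6,0,5],[1.2,-14.9,-6.7,0,5],[1.2,-14.5,-7.7,0,5],[1.2,-13.8,-8.7,0,5]]]'
```

```text
time_s: 20.5
eef_pos: [0.5858, 0.1039, 0.2365]
eef_rot: [0.0, 0.999, 0.041, 0.001]
wrist_force: [1.5, -0.5, 4.1]
opening: 0.118
```

```bash
python3 -m pendant '[[[1,-13.3,-9.6,0,5],[1.1,-12.5,-10.6,0,5],[0.9,-11.8,-11.4,0,5],[0.9,-10.9,-12.2,0,5]]]'
```

```text
time_s: 21.0
eef_pos: [0.5896, 0.0557, 0.1921]
eef_rot: [0.0, 0.999, 0.041, 0.0]
wrist_force: [6.1, -1.0, 2.2]
opening: 0.115
```

```bash
python3 -m pendant '[[[0.9,-10.1,-12.9,0,5],[0.7,-9.2,-13.6,0,5],[0.7,-8.1,-14.2,0,5],[0.6,-7.2,-14.8,0,5]]]'; python3 - <<'E'
from h import *
o=st(); c=cam('scene','sc3.png')
for r in spotter.tip_of('scene','lid_bar')[:1]: print(round(r['confidence'],2),np.round(w(c,r['at']),4))
E
```

```text
time_s: 21.5
eef_pos: [0.5923, 0.0219, 0.1361]
eef_rot: [-0.0, 0.999, 0.041, 0.0]
wrist_force: [6.2, 1.1, 0.1]
opening: 0.117
t 21.5 tcp [0.5923 0.0219 0.1361] rpy [   4.7   -0.  -180. ] F [6.2 1.1 0.1] op 0.117 q [-0.16  0.32  1.64  0.    1.18  1.33]
0.71 [0.5986 0.0226 0.1565]
```

```bash
python3 -m pendant '[[[0.4,-4.7,-11.4,0,5],[0.3,-4.1,-11.6,0,5],[0.3,-3.5,-11.8,0,5],[0.2,-2.9,-12,0,5]]]'
```

```text
time_s: 22.1
eef_pos: [0.5933, 0.0066, 0.0892]
eef_rot: [-0.0, 0.999, 0.041, 0.0]
wrist_force: [6.5, 0.6, -0.1]
opening: 0.111
```

```bash
python3 -m pendant '[[[0.2,-1.5,-8,0,5],[0.1,-1.3,-8.1,0,5],[0,-0.6,-4.1,0,5],[0,-0.4,-4.1,0,5],[0,0,0,0,5]]]'
```

```text
time_s: 22.72
eef_pos: [0.5935, 0.0027, 0.0649]
eef_rot: [0.0, 0.999, 0.041, -0.0]
wrist_force: [6.5, -1.3, -1.5]
opening: 0.121
```

```bash
python3 -m pendant '[[[0,-0.3,-3,0,5],[0,-0.2,-3,0,5],[0,-0.1,-2,0,5],[0,-0.1,-2,0,5],[0,0,-1,0,5],[0,0,0,0,5]]]'
```

```text
time_s: 23.48
eef_pos: [0.5934, 0.0018, 0.0541]
eef_rot: [0.0, 0.999, 0.041, -0.0]
wrist_force: [6.1, -3.2, -2.1]
opening: 0.112
```

```bash
python3 -m pendant '[[[0,0,-1,0,5],[0,0,-1,0,5],[0,0,-1,0,5],[0,0,0,0,5]]]'
```

```text
time_s: 23.98
eef_pos: [0.5934, 0.0016, 0.0511]
eef_rot: [0.0, 0.999, 0.041, -0.0]
wrist_force: [5.6, -3.2, -1.4]
opening: 0.114
```

```bash
python3 -m pendant '[[[0,0,-1,0,5],[0,0,-1,0,5],[0,0,0,0,5]]]'
```

```text
time_s: 24.35
eef_pos: [0.5934, 0.0016, 0.0491]
eef_rot: [0.0, 0.999, 0.041, -0.0]
wrist_force: [5.6, -3.4, -1.5]
opening: 0.117
```

```bash
python3 -m pendant '[[[0,0,-1,0,5],[0,0,-1,0,5],[0,0,0,0,5]]]'
```

```text
time_s: 24.72
eef_pos: [0.5935, 0.0016, 0.049]
eef_rot: [0.001, 0.999, 0.041, -0.0]
wrist_force: [-2.0, -2.7, 12.3]
opening: 0.118
```

The lid is on its stop: z halted at 0.049 and Fz turned to +12 N. Unloading, opening and rising clear.

```bash
python3 -m pendant '[[[0,0,1,0,5],[0,0,0,0,34],[0,0,0,0,34],[0,0,0,0,34],[0,0,4,0,34],[0,0,15,0,34],[0,0,40,0,34],[0,-30,50,0,34]]]'; python3 -m pendant '[[[-30,-40,40,0,34],[-40,-45,0,0,34],[0,0,0,0,34],[0,0,0,0,34]]]'; python3 - <<'E'
from h import *
o=st(); c=cam('scene','sc4.png')
for t in ('lid_bar','lid_hinge','tallbook_center','bottle','stamp','pencup','book_center'):
    for r in spotter.tip_of('scene',t)[:2]: print(t,round(r['confidence'],2),np.round(w(c,r['at']),4))
c2=cam('top','top4.png')
for t in ('lid_bar','tallbook_center','bottle','stamp','pencup'):
    for r in spotter.tip_of('top',t)[:1]: print('top',t,round(r['confidence'],2),np.round(w(c2,r['at']),4))
cv2.imwrite('pics/fin.png',np.hstack([cv2.resize(c['img'][110:320,130:480][:,:,::-1],(400,300)),cv2.resize(c2['img'][80:320,90:410][:,:,::-1],(400,300))]))
E
```

```text
time_s: 25.72
eef_pos: [0.5929, -0.0262, 0.1594]
eef_rot: [-0.0, 0.999, 0.042, -0.001]
wrist_force: [1.0, -0.9, 0.1]
opening: 0.396
time_s: 26.22
eef_pos: [0.5247, -0.1117, 0.1983]
eef_rot: [0.0, 0.999, 0.04, 0.001]
wrist_force: [-0.3, -0.9, -0.1]
opening: 0.397
t 26.23 tcp [ 0.5247 -0.1117  0.1983] rpy [ 4.6e+00 -1.0e-01  1.8e+02] F [-0.3 -0.9 -0.1] op 0.397 q [-0.43  0.13  1.74  0.    1.28  1.06]
lid_bar 0.66 [0.6012 0.0007 0.0678]
lid_hinge 0.83 [0.5795 0.2409 0.0611]
tallbook_center 0.81 [ 0.5723 -0.3485  0.0538]
bottle 0.77 [ 0.7479 -0.1057 -0.001 ]
pencup 0.73 [ 0.3703  0.3493 -0.0015]
book_center 0.98 [ 0.4783 -0.57    0.0281]
book_center 0.77 [ 0.3471 -0.0378  0.0251]
top lid_bar 0.8 [ 5.95e-01 -5.00e-04  7.03e-02]
top tallbook_center 0.63 [ 0.5721 -0.3522  0.0551]
top bottle 0.86 [ 0.7518 -0.1012  0.0015]
top stamp 0.45 [ 0.3396 -0.2822  0.0015]
top pencup 0.55 [ 0.363   0.3523 -0.002 ]
```

View pics/fin.png

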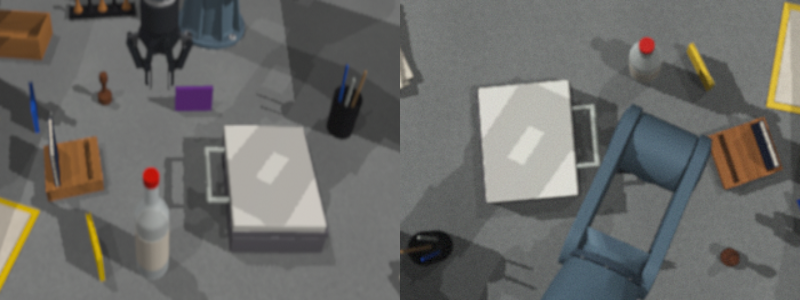

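The lid is fully shut, with the bar in front of the scanner at z ≈ 0.07. The low book's slot is empty, and the tall book, bottle, stamp and pen cup are where they were. Handing in.

```bash
python3 -c "
from bench import order
print(order.hand_in())"
```

```text
the job is handed in; nothing more can be done
None
```

I carried out the whole job in order and handed it in at about 26 s of the 72 s allowed.

**What I did**
- **Book onto the desk:** I took the low book from the rack, stood it on the free strip of desk and let the fingers lay it down flat. It lay there untouched before I picked it up again.
- **Book onto the glass:** I gripped it across its 62 mm width and set it down flat. I then slid it up to the rail until it made contact at about 4 N net, and let go.
- **Lid:** I held the bar and followed its arc down to the stop. The force stayed below about 13 N, and I only let go once the lid was on its stop.

**What the checks showed**
- **Book at the rail:** Before release, the book's edge lay along the rail over its full width. After release, a second view showed no visible gap, the same across the width. A rough colour-based outline taken while the arm was still settling put the edge about 2.5 mm short. I took that as shadow along the rail and went with the closer view. I could not check again under the shut lid.
- **Lid shut:** The bar stopped at about 0.07 m, matching the shut position. The last pictures show it there with the robot clear.
- **Other things:** The taller book, bottle, stamp and pen cup were found within about 4 mm of where they began. The stamp was found only in the top view, with low confidence (0.45), but it also shows in place in the pictures.

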